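# Report the empty hardware bin

## Robot

A 6-joint arm with a two-finger parallel gripper is mounted at the origin on the work surface. World frame = base frame: x ahead of the robot, y to its left, z up, the work surface at z = 0. Lengths are in m, angles in degrees, forces in N, time in s.
With the tool pointing down it reaches from about 0.325 to 0.75 m from the base axis. Payload 7.6 kg.
Tool frame: the origin (TCP) lies midway between the tips of the shut fingers; the grasp point (between the pads) lies 19 mm behind it (robot.grip_depth is the distance from the TCP to the grasp point, in m); z points along the fingers, y is the line along which they close (so a half turn about z gives the same grasp; the last joint's range is limited). The gripper opens to 85 mm and grips with 20 to 120 N. Pads are 22 mm wide; open, the fingers measure 114 mm over their backs; the gripper's body (76 mm by 85 mm) begins 54 mm behind the grasp point. The pads swing forward as they close: fully open they stand 13 mm farther back than shut.
Start: joints at [64.039, 2.991, 80.254, -0, 96.75, -4.028], TCP at [0.196, 0.487, 0.231] pointing down, gripper open.
Joint ranges: [-166.34, 166.34], [-52.06, 124.39], [6.96, 135.62], [-60.46, 240.46], [14.63, 156.25], [-167.68, 167.68]. Speed limits (degrees/s): [147.25, 147.25, 172.46, 180, 180, 180].

## Interface

Orientations are given as a 3x3 rotation matrix whose columns are the frame's x, y, z axes.
In Python, from plant import robot gives the robot as it stands.
- The arm moves only by the tool drive_tool, never from a script. Its argument "increments" is a list of rows, each a list of 3 entries, a list of its own where there are three numbers: the shift along the tool's x, y, z in mm, then the turn, a rotation vector about the tool's x, y, z in degrees, then the finger opening in mm, from 0 to 85.4. In form: [[[dx, dy, dz], [wx, wy, wz], claw], ...]. A call has exactly 10 rows; each row is the pose to reach, as a shift and turn from the pose commanded when the call began, along the tool's axes at that moment; what a row does not reach only later rows make up. A row lasts 1/12 s, in which the tool goes at most 41.7 mm and 7.16 degrees, less where a joint would pass 70% of its speed; a pose out of reach is approached as far as the arm can. A call with a gripper value outside its range is refused whole. The fingers move at their own pace and stop on an object; the grip force is fixed at half the most. Time passes only in rows, so rows that repeat a pose let the fingers close, or fill a call up. It gives the time, the measured TCP pose, the force, the opening and the grip force at its end, in the units of the state.
- robot.read_state(): the state, without advancing time (a new reading comes with each control period).
- robot.snapshot(name): name is "scene" or "top" or "wrist"; returns a dict with "img" (420x560x3 uint8, red, green, blue), "mtx" (3x3 intrinsics, pixels), "k1" (the pictures are not rectified: a ray, as slopes to the right and down, at radius r is drawn at 1 + k1 r^2 times it, then the intrinsics apply), "camera_from_world" (4x4, takes a point from world to camera coordinates). Camera axes: x right, y down, z forward; pixel columns grow to the right and rows downward; lengths in m; the calibration is good to about 2 mm. A picture is of the moment at which its call begins. There is no depth.
- robot.close_job(): hands the job in; it is judged then, once.
The state is a dict: "clock": time; "joints": joint angles; "dq": joint speeds; "effort": joint torques, N m; "tcp_pos": TCP position; "eef_rot": TCP orientation; "contact_force": force on the tool from outside, world axes, zero at the start; "wrist_torque": the same for the moment, N m; "finger_gap": opening from 0.0 (shut) to 1.0 (fully open); "gripper_force": force on a finger pad.
Only numpy, scipy, OpenCV 4.12 (cv2) and the standard library are available. Lean on these libraries where they do the work, as an engineer would, in place of code of your own. Each camera call takes 0.05 s, during which the arm holds its last target. There are 200 camera calls.

## Task

Report the hardware bin that has run out: with the fingertips a few centimetres above its rim, point at the middle of the empty bin and stay there for about two seconds, then press the large push button fully down and let it come back up. Do not touch or move any bin, do not come down low over the full bins on the way, leave the small button unpressed, and leave everything else on the bench where it stands.

Things in the scene. Friction and masses are not known exactly. Their poses are not given: they have to be found in the camera images.
- bin_empty: open grey plastic bin, 120 (its x) x 100 (its y) x 60 mm high, 4 mm walls, loose; origin at the centre of its underside, so the middle of its open mouth is 60 mm above the origin. This one is EMPTY: its bare floor shows.
- bin_bolts: open grey plastic bin, 120 (its x) x 100 (its y) x 60 mm high, 4 mm walls, loose; origin at the centre of its underside, so the middle of its open mouth is 60 mm above the origin. Filled with steel bolts up to about 15 mm below the rim.
- bin_nuts: open grey plastic bin, 120 (its x) x 100 (its y) x 60 mm high, 4 mm walls, loose; origin at the centre of its underside, so the middle of its open mouth is 60 mm above the origin. Filled with steel nuts up to about 20 mm below the rim.
- bin_brackets: open grey plastic bin, 120 (its x) x 100 (its y) x 60 mm high, 4 mm walls, loose; origin at the centre of its underside, so the middle of its open mouth is 60 mm above the origin. Filled with small steel angle brackets up to about 15 mm below the rim.
- big_button_top (a point): centre of the top face of the LARGE round push button, 48 mm across, on a fixed low grey box 75 x 75 x 25 mm; it is pressed straight down.
- big_button (a joint): how far the large button is down: 0 = up, 0.006 m = fully down. A spring returns it; fully down takes about 5 N.
- small_button_top (a point): centre of the top face of the SMALL round push button, 20 mm across, on a box like the other one. Not to be pressed.
- small_button (a joint): how far the small button is down: 0 = up, 0.006 m = fully down.
- glue: bystander: yellow glue bottle, 44 mm across, 110 mm high, standing between the bins; origin at the centre of its underside.
- jar: bystander: amber jar, 56 mm across, 65 mm high, standing between the two button boxes; origin at the centre of its underside.
- hammer: bystander: hammer lying along its x at the left side, head to +x.
- screwdriver: bystander: screwdriver lying along its x at the right side, tip to +x.
- offcut: bystander: small timber block 45 x 45 x 38 mm, behind the glue bottle; origin at the centre of its underside.
- mug: bystander: mug, 80 mm across, 90 mm high, at the right of the bins; origin at the centre of its underside.
Not all that is in view belongs to the job. What is shaped like the part that bears big_button_top but purple or turquoise is not meant.

How it is judged (in metres and radians):
On the way, in this order (a step that is already met when the one before it is completed fails the run):
1. the tool stays over the middle of the empty bin (grasp point within 40 mm of it, 8 to 90 mm above the rim) (horizontal distance between the grasp point and bin_empty below 0.04 m and z of the grasp point in the frame of bin_empty between 0.068 and 0.15 m), for 1.5 s.
2. the large button is pressed fully down (value of joint big_button above 0.0048 m), for 0.05 s.
At the end, for the whole second after the job is handed in: Both buttons are up again, the bins stand upright and at rest within 8 mm of where they stood, and all bystanders rest within 20 mm of where they were (value of joint each of big_button, small_button below 0.0015 m and distance of each of bin_empty, bin_bolts, bin_nuts, bin_brackets from where it was at the start of the episode below 0.008 m and angle between each of bin_empty, bin_bolts, bin_nuts, bin_brackets's own z axis and vertical below 0.1 rad and linear speed of each of bin_empty, bin_bolts, bin_nuts, bin_brackets, glue, jar, hammer, screwdriver, offcut, mug below 0.02 m/s and distance of each of glue, jar, hammer, screwdriver, offcut, mug from where it was at the start of the episode below 0.02 m); the robot touches nothing.
It fails at once if a bin is touched by the robot (contact force between any of the fingers, the arm and bin_empty above 0.4 N or contact force between any of the fingers, the arm and bin_bolts above 0.4 N or contact force between any of the fingers, the arm and bin_nuts above 0.4 N or contact force between any of the fingers, the arm and bin_brackets above 0.4 N).
It fails at once if a bin is shifted, lifted or carried (distance of any of bin_empty, bin_bolts, bin_nuts, bin_brackets from where it was at the start of the episode above 0.008 m).
It fails at once if the tool comes down low over a full bin (grasp point within 40 mm of its middle and less than 90 mm above its rim) ((horizontal distance between the grasp point and bin_bolts below 0.04 m and z of the grasp point in the frame of bin_bolts below 0.15 m) or (horizontal distance between the grasp point and bin_nuts below 0.04 m and z of the grasp point in the frame of bin_nuts below 0.15 m) or (horizontal distance between the grasp point and bin_brackets below 0.04 m and z of the grasp point in the frame of bin_brackets below 0.15 m)).
It fails at once if the small button is pressed (value of joint small_button above 0.002 m).
It fails at once if a bystander is moved, lifted or knocked over (distance of any of glue, jar, hammer, screwdriver, offcut, mug from where it was at the start of the episode above 0.02 m or angle between any of glue, jar, offcut, mug's own z axis and vertical above 0.4 rad).
It also fails if it takes over 40 s, if anything falls off the work surface, if the arm or the gripper's body presses on something with over 40 N, if the wrist force passes 120 N, or if a joint passes its speed limit or range.

## Working session

There is one attempt and no reset: what is moved stays moved. The work goes in short steps, Python scripts to look and compute and a tool call to move; the robot and the scene stay as the last step left them, time stands still between calls to the robot, and variables do not carry over. Pictures are saved under pics/ and viewed, at most 10 in all, crops included, and the job is handed in when it is done.

Besides the shell and the picture viewer there is one more tool, called after "Call:" by a JSON object that holds its "name" and its "arguments", one argument or row to a line. drive_tool: Moves the arm, as the interface text tells. Its arguments: {"type":"object","properties":{"increments":{"type":"array","items":{"type":"array"}}},"required":["increments"]}

```bash
mkdir -p pics
cat > h.py <<'E'
import numpy as np, cv2, pickle
def save(d,n):
    cv2.imwrite(f'pics/{n}.png',d['img'][:,:,::-1]); pickle.dump(d,open(f'pics/{n}.pkl','wb'))
def load(n): return pickle.load(open(f'pics/{n}.pkl','rb'))
def cast(d,uv,z):
    K=np.array(d['mtx']);T=np.array(d['camera_from_world']);out=[]
    for u,v in np.atleast_2d(uv):
        q=np.array([(u-K[0,2])/K[0,0],(v-K[1,2])/K[1,1]]);p=q.copy()
        for _ in range(30): p=q/(1+d['k1']*(p@p))
        r=T[:3,:3].T@np.array([*p,1]);c=-T[:3,:3].T@T[:3,3]
        out.append(c+r*(z-c[2])/r[2])
    return np.array(out)
E
python3 - <<'E'
from plant import robot
from h import *
for n in ("top","scene"):
    d=robot.snapshot(n); save(d,n+'0')
    T=d['camera_from_world']; print(n,np.round(-T[:3,:3].T@T[:3,3],3),d['k1'],d['mtx'][0,0])
s=robot.read_state(); print(s['clock'],s['tcp_pos'],s['eef_rot'],s['contact_force'])
E
```

```text
top [ 0.432 -0.014  1.271] -0.10933086959488142 419.5672715708461
scene [1.452 0.372 0.708] -0.11310327089006116 416.63760139188935
0.1 [0.19597636 0.48676392 0.23054536] [[-9.27609812e-01  3.73550090e-01 -6.06007158e-04]
 [ 3.73550571e-01  9.27608952e-01 -1.26595514e-03]
 [ 8.92400103e-05 -1.40068673e-03 -9.99999015e-01]] [ 0.52722067  0.04470321 -0.70109638]
```

View pics/top0.png

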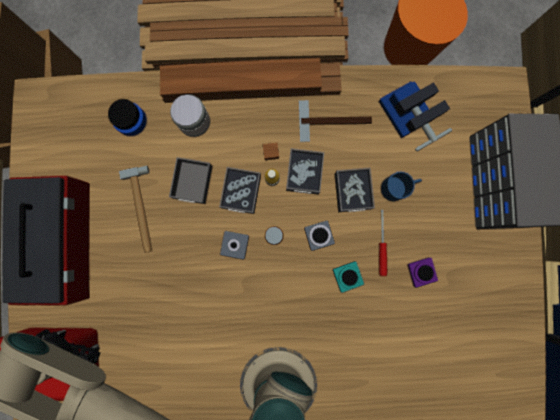

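View pics/scene0.png

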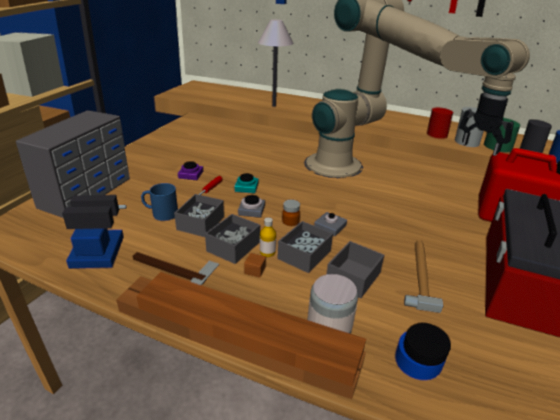

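The top view shows four grey bins. The one at (191,180) has a bare floor, while (240,190), (305,171) and (354,189) are filled. Four boxes carry buttons: (320,236) is grey with a large button, (234,245) is grey with a small button, (348,277) is turquoise and (423,272) is purple. The large grey one at (320,236) fits the description. I'll confirm it in an enlarged crop and measure.

Run:
```python
from h import *
d=load('top0'); im=d['img'][:,:,::-1]
cv2.imwrite('pics/crop.png',cv2.resize(im[135:300,160:380],None,fx=3.6,fy=3.6,interpolation=cv2.INTER_CUBIC))
g=im.astype(int); sat=g.max(2)-g.min(2)
m=((sat<22)).astype(np.uint8)*255
m=cv2.morphologyEx(m,cv2.MORPH_OPEN,np.ones((3,3)))
cs,_=cv2.findContours(m[135:300,160:380],cv2.RETR_EXTERNAL,cv2.CHAIN_APPROX_NONE)
for c in cs:
    if cv2.contourArea(c)<150: continue
    (u,v),wh,a=cv2.minAreaRect(c); u+=160;v+=135
    box=cv2.boxPoints(((u,v),wh,a))
    for z in (.06,.025):
        P=cast(d,box,z); print(z,np.round((u,v,*wh,a),1),'xyz',cast(d,(u,v),z)[0].round(4),'sides',np.linalg.norm(P-np.roll(P,1,0),axis=1).round(3)[:2])
```

```text
0.06 [234.1 244.7  25.1  24.9  11.3] xyz [0.4257 0.1185 0.06  ] sides [0.072 0.072]
0.025 [234.1 244.7  25.1  24.9  11.3] xyz [0.4255 0.1223 0.025 ] sides [0.075 0.074]
0.06 [274. 235.  16.  16.  90.] xyz [0.4507 0.0027 0.06  ] sides [0.046 0.046]
0.025 [274. 235.  16.  16.  90.] xyz [0.4512 0.0031 0.025 ] sides [0.047 0.048]
0.06 [319.  235.2  24.7  24.7  73.3] xyz [ 0.4465 -0.1271  0.06  ] sides [0.071 0.072]
0.025 [319.  235.2  24.7  24.7  73.3] xyz [ 0.447  -0.1303  0.025 ] sides [0.073 0.074]
0.06 [353.9 189.8  41.6  35.7  84.1] xyz [ 0.5759 -0.2336  0.06  ] sides [0.122 0.106]
0.025 [353.9 189.8  41.6  35.7  84.1] xyz [ 0.5801 -0.24    0.025 ] sides [0.125 0.109]
0.06 [240.  190.3  34.9  42.   10.3] xyz [0.583  0.0981 0.06  ] sides [0.101 0.123]
0.025 [240.  190.3  34.9  42.   10.3] xyz [0.5874 0.1013 0.025 ] sides [0.104 0.127]
0.06 [190.4 180.6  36.6  41.7  10.8] xyz [0.6156 0.2429 0.06  ] sides [0.108 0.123]
0.025 [190.4 180.6  36.6  41.7  10.8] xyz [0.6209 0.2504 0.025 ] sides [0.111 0.126]
0.06 [304.7 171.3  33.4  42.2   6.3] xyz [ 0.6338 -0.0917  0.06  ] sides [0.097 0.125]
0.025 [304.7 171.3  33.4  42.2   6.3] xyz [ 0.6397 -0.094   0.025 ] sides [0.1   0.128]
```

View pics/crop.png

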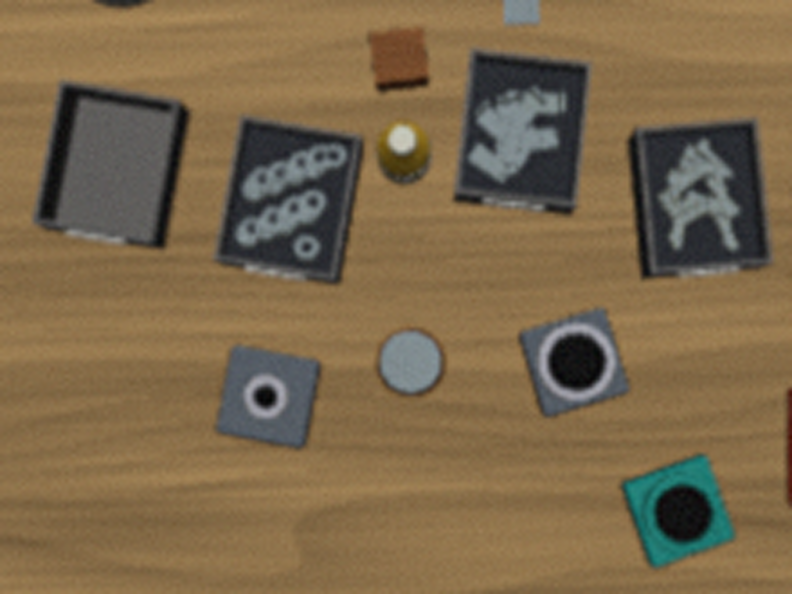

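The crop confirms it: the empty bin's floor is bare, and the large button on the grey box is the black disc at about (320,235), 48 mm across. The measured sizes match the given ones (boxes 75 mm, bins about 122 x 105 mm). The bin mouth is at (0.616, 0.243) and the button at (0.447, -0.131). I'll move to the bin, high up, with the fingers shutting.

Call:
{"name": "drive_tool", "arguments": {
  "increments": [
    [[-15, -2, 0], [0, 0, 0], 0],
    [[-40, -6, 0], [0, 0, 0], 0],
    [[-70, -10, 0], [0, 0, 0], 0],
    [[-105, -15, 0], [0, 0, 0], 0],
    [[-140, -20, 0], [0, 0, 0], 0],
    [[-175, -25, 0], [0, 0, 0], 0],
    [[-205, -30, 0], [0, 0, 0], 0],
    [[-225, -32, 0], [0, 0, 0], 0],
    [[-240, -35, 0], [0, 0, 0], 0],
    [[-240, -35, 0], [0, 0, 0], 0]
  ]
}}

```text
clock: 0.93
tcp_pos: [0.4076, 0.3631, 0.2305]
eef_rot: [[-0.926, 0.377, -0.001], [0.377, 0.926, -0.001], [0.0, -0.001, -1.0]]
contact_force: [1.0, -0.6, -0.2]
finger_gap: 0.003
gripper_force: 0.0
```

Call:
{"name": "drive_tool", "arguments": {
  "increments": [
    [[-15, -2, 0], [0, 0, 0], 0],
    [[-40, -6, 0], [0, 0, 0], 0],
    [[-70, -10, 0], [0, 0, 0], 0],
    [[-105, -15, 0], [0, 0, 0], 0],
    [[-140, -20, 0], [0, 0, 0], 0],
    [[-175, -25, 0], [0, 0, 0], 0],
    [[-205, -30, 0], [0, 0, 0], 0],
    [[-225, -32, 0], [0, 0, 0], 0],
    [[-240, -35, 0], [0, 0, 0], 0],
    [[-240, -35, 0], [0, 0, 0], 0]
  ]
}}

```text
clock: 1.77
tcp_pos: [0.6164, 0.2414, 0.2299]
eef_rot: [[-0.927, 0.376, -0.001], [0.376, 0.927, -0.001], [0.001, -0.001, -1.0]]
contact_force: [-0.4, -1.0, -0.3]
finger_gap: -0.004
gripper_force: 0.0
```

Call:
{"name": "drive_tool", "arguments": {
  "increments": [
    [[0, 0, 10], [0, 0, 0], 0],
    [[0, 0, 30], [0, 0, 0], 0],
    [[0, 0, 55], [0, 0, 0], 0],
    [[0, 0, 80], [0, 0, 0], 0],
    [[0, 0, 100], [0, 0, 0], 0],
    [[0, 0, 115], [0, 0, 0], 0],
    [[0, 0, 125], [0, 0, 0], 0],
    [[0, 0, 130], [0, 0, 0], 0],
    [[0, 0, 130], [0, 0, 0], 0],
    [[0, 0, 130], [0, 0, 0], 0]
  ]
}}

```text
clock: 2.6
tcp_pos: [0.6152, 0.2434, 0.1022]
eef_rot: [[-0.928, 0.373, 0.001], [0.373, 0.928, 0.0], [-0.001, 0.001, -1.0]]
contact_force: [-0.6, -0.1, -0.6]
finger_gap: 0.004
gripper_force: 0.0
```

Run:
```python
from plant import robot
from h import *
save(robot.snapshot('scene'),'scene1'); im=load('scene1')['img'][180:320,250:420,::-1]
cv2.imwrite('pics/c1.png',cv2.resize(im,None,fx=4,fy=4))
```

```text
(no output)
```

View pics/c1.png

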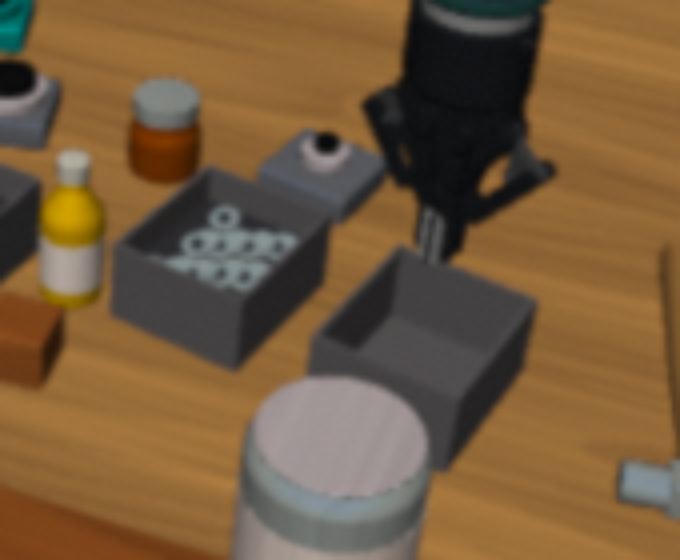

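Call:
{"name": "drive_tool", "arguments": {
  "increments": [
    [[0, 0, 0], [0, 0, 0], 0],
    [[0, 0, 0], [0, 0, 0], 0],
    [[0, 0, 0], [0, 0, 0], 0],
    [[0, 0, 0], [0, 0, 0], 0],
    [[0, 0, 0], [0, 0, 0], 0],
    [[0, 0, 0], [0, 0, 0], 0],
    [[0, 0, 0], [0, 0, 0], 0],
    [[0, 0, 0], [0, 0, 0], 0],
    [[0, 0, 0], [0, 0, 0], 0],
    [[0, 0, 0], [0, 0, 0], 0]
  ]
}}

```text
clock: 3.48
tcp_pos: [0.6152, 0.2428, 0.1013]
eef_rot: [[-0.928, 0.374, 0.0], [0.374, 0.928, 0.0], [0.0, 0.0, -1.0]]
contact_force: [0.3, -0.2, 0.9]
finger_gap: 0.003
gripper_force: 0.0
```

Call:
{"name": "drive_tool", "arguments": {
  "increments": [
    [[0, 0, 0], [0, 0, 0], 0],
    [[0, 0, 0], [0, 0, 0], 0],
    [[0, 0, 0], [0, 0, 0], 0],
    [[0, 0, 0], [0, 0, 0], 0],
    [[0, 0, 0], [0, 0, 0], 0],
    [[0, 0, 0], [0, 0, 0], 0],
    [[0, 0, 0], [0, 0, 0], 0],
    [[0, 0, 0], [0, 0, 0], 0],
    [[0, 0, 0], [0, 0, 0], 0],
    [[0, 0, 0], [0, 0, 0], 0]
  ]
}}

```text
clock: 4.32
tcp_pos: [0.6152, 0.2428, 0.1013]
eef_rot: [[-0.928, 0.373, 0.0], [0.373, 0.928, 0.0], [-0.0, 0.0, -1.0]]
contact_force: [0.7, 0.2, 0.1]
finger_gap: 0.0
gripper_force: 0.0
```

The crop shows the fingertips at crop pixel (432,260), above the middle of the empty bin (mouth centre about (425,340)). That 70 px gap fits 41 mm of height. The dwell is done, so I'll rise and measure the button height from both views.

Call:
{"name": "drive_tool", "arguments": {
  "increments": [
    [[0, 0, -10], [0, 0, 0], 0],
    [[0, 0, -30], [0, 0, 0], 0],
    [[0, 0, -60], [0, 0, 0], 0],
    [[0, 0, -90], [0, 0, 0], 0],
    [[0, 0, -115], [0, 0, 0], 0],
    [[0, 0, -130], [0, 0, 0], 0],
    [[0, 0, -140], [0, 0, 0], 0],
    [[0, 0, -140], [0, 0, 0], 0],
    [[0, 0, -140], [0, 0, 0], 0],
    [[0, 0, -140], [0, 0, 0], 0]
  ]
}}

```text
clock: 5.15
tcp_pos: [0.6148, 0.2427, 0.2394]
eef_rot: [[-0.928, 0.374, -0.003], [0.374, 0.928, -0.001], [0.002, -0.002, -1.0]]
contact_force: [-0.1, -0.2, -0.6]
finger_gap: -0.0
gripper_force: 0.0
```

Run:
```python
from h import *
def blob(n,r):
    d=load(n);u0,v0,u1,v1=r;g=d['img'][v0:v1,u0:u1]
    m=(g.max(2)<45).astype(np.uint8)
    k,l,st,c=cv2.connectedComponentsWithStats(m);i=1+np.argmax(st[1:,4])
    return d,c[i]+[u0,v0],st[i]
t,a,sa=blob('top0',(300,215,342,258)); s,b,sb=blob('scene0',(236,192,270,218))
print(a,sa,b,sb)
for z in (.025,.03,.035,.04,.045,.05): print(z,cast(t,a,z)[0].round(4),cast(s,b,z)[0].round(4))
im=s['img'][180:225,225:285,::-1]; cv2.imwrite('pics/c2.png',cv2.resize(im,None,fx=10,fy=10,interpolation=cv2.INTER_CUBIC))
```

```text
[319.71428571 235.20238095] [ 13  13  15  15 168] [251.54166667 199.3125    ] [ 9  3 14  9 96]
0.025 [ 0.4469 -0.1326  0.025 ] [ 0.4237 -0.1435  0.025 ]
0.03 [ 0.4469 -0.1321  0.03  ] [ 0.4313 -0.1398  0.03  ]
0.035 [ 0.4468 -0.1316  0.035 ] [ 0.4388 -0.136   0.035 ]
0.04 [ 0.4468 -0.1311  0.04  ] [ 0.4463 -0.1322  0.04  ]
0.045 [ 0.4467 -0.1307  0.045 ] [ 0.4538 -0.1284  0.045 ]
0.05 [ 0.4466 -0.1302  0.05  ] [ 0.4614 -0.1247  0.05  ]
```

View pics/c2.png

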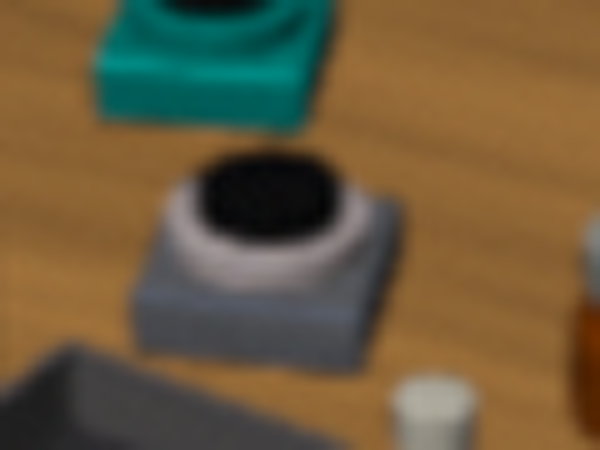

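The crop shows the large black button at (251,199) in the scene view, proud of the pale collar on the grey box. The two views agree within about 1 mm at z≈0.040, giving (0.447, -0.131). I'll move over it at height.

Call:
{"name": "drive_tool", "arguments": {
  "increments": [
    [[1, -15, 0], [0, 0, 0], 0],
    [[2, -40, 0], [0, 0, 0], 0],
    [[3, -65, 0], [0, 0, 0], 0],
    [[4, -95, 0], [0, 0, 0], 0],
    [[5, -125, 0], [0, 0, 0], 0],
    [[6, -150, 0], [0, 0, 0], 0],
    [[7, -175, 0], [0, 0, 0], 0],
    [[8, -195, 0], [0, 0, 0], 0],
    [[8, -205, 0], [0, 0, 0], 0],
    [[8, -205, 0], [0, 0, 0], 0]
  ]
}}

```text
clock: 5.98
tcp_pos: [0.5305, 0.0543, 0.2404]
eef_rot: [[-0.927, 0.375, -0.002], [0.375, 0.927, -0.0], [0.001, -0.001, -1.0]]
contact_force: [0.7, 0.2, -0.6]
finger_gap: 0.002
gripper_force: 0.0
```

Call:
{"name": "drive_tool", "arguments": {
  "increments": [
    [[1, -15, 0], [0, 0, 0], 0],
    [[2, -40, 0], [0, 0, 0], 0],
    [[3, -65, 0], [0, 0, 0], 0],
    [[4, -95, 0], [0, 0, 0], 0],
    [[5, -125, 0], [0, 0, 0], 0],
    [[6, -150, 0], [0, 0, 0], 0],
    [[7, -175, 0], [0, 0, 0], 0],
    [[8, -195, 0], [0, 0, 0], 0],
    [[8, -205, 0], [0, 0, 0], 0],
    [[8, -205, 0], [0, 0, 0], 0]
  ]
}}

```text
clock: 6.82
tcp_pos: [0.4472, -0.1322, 0.2408]
eef_rot: [[-0.927, 0.375, -0.001], [0.375, 0.927, 0.0], [0.001, 0.0, -1.0]]
contact_force: [0.1, -0.6, -0.1]
finger_gap: 0.003
gripper_force: 0.0
```

Now I'll descend to about 10 mm above the button.

Call:
{"name": "drive_tool", "arguments": {
  "increments": [
    [[0, 0, 10], [0, 0, 0], 0],
    [[0, 0, 35], [0, 0, 0], 0],
    [[0, 0, 65], [0, 0, 0], 0],
    [[0, 0, 95], [0, 0, 0], 0],
    [[0, 0, 125], [0, 0, 0], 0],
    [[0, 0, 150], [0, 0, 0], 0],
    [[0, 0, 170], [0, 0, 0], 0],
    [[0, 0, 182], [0, 0, 0], 0],
    [[0, 0, 188], [0, 0, 0], 0],
    [[0, 0, 188], [0, 0, 0], 0]
  ]
}}

```text
clock: 7.65
tcp_pos: [0.4466, -0.13, 0.0513]
eef_rot: [[-0.928, 0.372, -0.003], [0.372, 0.928, 0.002], [0.004, 0.0, -1.0]]
contact_force: [0.1, 0.3, -0.3]
finger_gap: -0.002
gripper_force: 0.0
```

Call:
{"name": "drive_tool", "arguments": {
  "increments": [
    [[0, 0, 1], [0, 0, 0], 0],
    [[0, 0, 2], [0, 0, 0], 0],
    [[0, 0, 3], [0, 0, 0], 0],
    [[0, 0, 4], [0, 0, 0], 0],
    [[0, 0, 5], [0, 0, 0], 0],
    [[0, 0, 6], [0, 0, 0], 0],
    [[0, 0, 7], [0, 0, 0], 0],
    [[0, 0, 8], [0, 0, 0], 0],
    [[0, 0, 9], [0, 0, 0], 0],
    [[0, 0, 10], [0, 0, 0], 0]
  ]
}}

```text
clock: 8.48
tcp_pos: [0.4474, -0.1316, 0.0435]
eef_rot: [[-0.928, 0.374, 0.0], [0.374, 0.928, -0.0], [-0.0, 0.0, -1.0]]
contact_force: [-1.6, 1.0, 4.2]
finger_gap: 0.004
gripper_force: 1.7
```

Call:
{"name": "drive_tool", "arguments": {
  "increments": [
    [[0, 0, 0.5], [0, 0, 0], 0],
    [[0, 0, 1], [0, 0, 0], 0],
    [[0, 0, 1.5], [0, 0, 0], 0],
    [[0, 0, 2], [0, 0, 0], 0],
    [[0, 0, 2.5], [0, 0, 0], 0],
    [[0, 0, 3], [0, 0, 0], 0],
    [[0, 0, 3], [0, 0, 0], 0],
    [[0, 0, 3], [0, 0, 0], 0],
    [[0, 0, 3], [0, 0, 0], 0],
    [[0, 0, 3], [0, 0, 0], 0]
  ]
}}

```text
clock: 9.32
tcp_pos: [0.4474, -0.1316, 0.041]
eef_rot: [[-0.928, 0.373, 0.0], [0.373, 0.928, -0.0], [-0.0, 0.0, -1.0]]
contact_force: [-3.2, 0.3, 9.3]
finger_gap: -0.003
gripper_force: 4.5
```

Call:
{"name": "drive_tool", "arguments": {
  "increments": [
    [[0, 0, 0.5], [0, 0, 0], 0],
    [[0, 0, 1], [0, 0, 0], 0],
    [[0, 0, 1.5], [0, 0, 0], 0],
    [[0, 0, 2], [0, 0, 0], 0],
    [[0, 0, 2], [0, 0, 0], 0],
    [[0, 0, 2], [0, 0, 0], 0],
    [[0, 0, 2], [0, 0, 0], 0],
    [[0, 0, 2], [0, 0, 0], 0],
    [[0, 0, 2], [0, 0, 0], 0],
    [[0, 0, 2], [0, 0, 0], 0]
  ]
}}

```text
clock: 10.15
tcp_pos: [0.4475, -0.1317, 0.0407]
eef_rot: [[-0.928, 0.373, 0.0], [0.373, 0.928, -0.0], [-0.001, -0.0, -1.0]]
contact_force: [-11.0, 3.7, 23.7]
finger_gap: -0.0
gripper_force: 11.8
```

The force rose to 24 N while the tip moved only 0.3 mm, so the button is at its end stop. I'll release it by rising well clear.

Call:
{"name": "drive_tool", "arguments": {
  "increments": [
    [[0, 0, -2], [0, 0, 0], 0],
    [[0, 0, -6], [0, 0, 0], 0],
    [[0, 0, -15], [0, 0, 0], 0],
    [[0, 0, -35], [0, 0, 0], 0],
    [[0, 0, -65], [0, 0, 0], 0],
    [[0, 0, -95], [0, 0, 0], 0],
    [[0, 0, -120], [0, 0, 0], 0],
    [[0, 0, -140], [0, 0, 0], 0],
    [[0, 0, -150], [0, 0, 0], 0],
    [[0, 0, -150], [0, 0, 0], 0]
  ]
}}

```text
clock: 10.98
tcp_pos: [0.448, -0.1318, 0.1905]
eef_rot: [[-0.928, 0.373, 0.004], [0.373, 0.928, -0.001], [-0.004, 0.0, -1.0]]
contact_force: [0.4, 0.9, -0.3]
finger_gap: 0.001
gripper_force: 0.0
```

Run:
```python
from plant import robot
from h import *
d=robot.snapshot('scene'); save(d,'scene2')
a=load('scene0')['img'].astype(int);b=d['img'].astype(int)
print([ (n,np.abs(a-b)[v-12:v+12,u-16:u+16].mean().round(1)) for n,u,v in (('big',251,203),('small',330,222),('empty',355,268),('nuts',305,245),('brk',232,238),('bolts',200,213),('glue',268,238),('jar',291,212))])
print(robot.read_state()['contact_force']); print(robot.close_job())
```

```text
[('big', np.float64(2.0)), ('small', np.float64(2.0)), ('empty', np.float64(1.7)), ('nuts', np.float64(1.9)), ('brk', np.float64(1.7)), ('bolts', np.float64(1.7)), ('glue', np.float64(2.0)), ('jar', np.float64(1.9))]
[ 1.57660598  0.41694839 -1.05030767]
the job is handed in; nothing more can be done
None
```

I pointed at the empty bin for about two seconds, pressed the large button to its stop and released it. The bins, both buttons, glue and jar look unchanged in the last scene picture, and I've handed the job in; no verdict came back.

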